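# Put the weaving shuttle away in the carrying chest and clamp the drawer

### The job

Put the boat shuttle that lies on the table away in the open drawer of the wooden carrying chest: lay it down, not dropped, right way up and lengthwise, flat on the drawer floor beside its twin, in the same compartment. Then push the drawer fully shut, and after that turn the brass wing screw on top of the chest clockwise until it stops tight, so that the drawer cannot slide out. Leave the flat stick shuttle and the two loose bobbins by it where they lie.

Things in the scene. Friction and masses are not known exactly. Their poses are not given: they have to be found in the camera images.
- shuttle: The boat shuttle to put away, on the table: pale wood, 140 long (its x, pointed ends), 28 wide (y), 26 high (z), with an open well and spool facing up; 0.06 to 0.12 kg. Flat sides to grip along the middle 108 mm. Origin: centre of its underside. A stick shuttle lies about 100 mm off on its -y side, a lace bobbin about 120 mm from its centre past each end.
- twin: An identical shuttle already in one of the drawer's two compartments, lengthwise, its centre about 30 mm from the outer side wall, so that the free strip beside it, from the partition, is about 97 mm wide. Which compartment varies; the other holds a slim plywood tray of bobbins (140 x 44 x 24). Origin: centre of its underside.
- drawer_floor (a point): Centre of the drawer's inner floor, 17 mm above the table, moving with the drawer. x points the way the drawer shuts, y across it, z up. Inside 200 long (x -100 to 100), 290 wide (y -145 to 145); a partition at y = 0, 4 thick and 40 high, makes two equal compartments. Walls 48 high. Open by j, only x from -100 to j - 112 mm is uncovered; the rest lies under the chest's top.
- drawer_front (a point): Middle of the outer face of the drawer's front board, 40 mm above the table, moving with the drawer; axes as drawer_floor, whose centre lies 112 mm behind it (+x). The board is wooden, 304 wide, 12 thick, its top 68 mm above the table. Plain here; a brass knob 18 across sticks out 22 mm at y = +100 and at y = -100.
- chest_edge (a point): Middle of the top front edge of the chest, a fixed wooden box 250 deep (x, away from the drawer's opening side), 330 wide (y), 82 high. Shut, the drawer's front board is flush with this edge.
- drawer (a joint): How far the drawer is open, m: 0 fully shut (it stops there), 0.21 fully open. It starts open by 0.185 to 0.21, slides with about 1.5 N of friction plus 6 N per m/s, and stays where it is left.
- clamp_grip (a point): Middle of the wing of the brass screw on top of the chest, the point to grip: 116 mm above the table when loose (0), 108 when tight. The wing is an upright bar 60 long (this point's x, turning with it), 14 thick (y), reaching 13 above and below this point. The screw's axis is vertical through it, 80 mm behind the chest's front face, midway across; a brass boss 40 across, 6 high lies under it.
- clamp_screw (a joint): Angle of the wing screw, rad; grows when turned clockwise seen from above. 6.2 is tight: it stops there. It starts at 4.1 to 4.5, so it needs more than one grasp. It sinks 1.28 mm per rad, turns with about 0.1 N m and stays where it is left.
- stick_shuttle: Bystander: flat stick shuttle, 200 x 30 x 11, on the table near the shuttle. Origin: centre of its underside.
- bobbin_a: Bystander: slim turned lace bobbin, 100 x 12, lying beyond one end of the shuttle. Origin: its underside.
- bobbin_b: Bystander: slim turned lace bobbin, 100 x 12, lying beyond the other end of the shuttle. Origin: its underside.

How it is judged:
By the outcome, as a careful person would: the job done as asked, in the order asked, and still so for the second after the job is handed in, with the robot touching nothing.
It also fails if it takes over 72 s, if anything falls off the work surface, if the arm or the gripper's body presses on something with over 40 N, if the wrist force passes 120 N, or if a joint passes its speed limit or range.

### The arm

A 6-joint arm with a two-finger parallel gripper is mounted at the origin on the work surface. World frame = base frame: x ahead of the robot, y to its left, z up, the work surface at z = 0. Lengths are in m, angles in degrees, forces in N, time in s.
With the tool pointing down it reaches from about 0.35 to 0.875 m from the base axis. Payload 4.2 kg.
Tool frame: the origin (TCP) lies on the centre line of the jaws, within the pads' length; the fingertips stand 25 mm ahead of it and the grasp point (between the pads) lies 6 mm ahead of it; z points along the fingers, y is the line along which they close (so a half turn about z gives the same grasp; the last joint's range is limited). The gripper opens to 87 mm and grips with 3 to 60 N. Pads are 19 mm wide; open, the fingers measure 117 mm over their backs; the gripper's body (75 mm by 190 mm) begins 51 mm behind the grasp point.
Start: joints at [80.306, 22.042, 0.453, 0, -68.411, -14.817], TCP at [0.259, 0.569, 0.248] pointing down, gripper open.
Joint ranges: [-179.83, 179.83], [-69.29, 118.12], [-61.27, 80.66], [-181.25, 117.63], [-171.15, -9.14], [-177.46, 177.46]. Speed limits (degrees/s): [159.86, 159.86, 180, 180, 180, 180].

### API

Orientations are given as a 3x3 rotation matrix whose columns are the frame's x, y, z axes.
In Python, from station import r gives the robot as it stands.
- The arm moves only by the tool move_arm, never from a script. Its argument "series" is a list of rows, each an object with "grip": the opening, from 0 (shut) to 1 (fully open); "xyz": the shift along the tool's x, y, z in mm, a list of three; "angular": the turn, a rotation vector about the tool's x, y, z in rad, a list of three. A call has 1 to 10 rows; each row is the pose to reach, as a shift and turn from the pose commanded when the call began, along the tool's axes at that moment; what a row does not reach only later rows make up. A row lasts 1/10 s, in which the tool goes at most 50 mm and 8.59 degrees, less where a joint would pass 70% of its speed; a pose out of reach is approached as far as the arm can. A call with a gripper value outside its range is refused whole. The fingers move at their own pace and stop on an object; the grip force is fixed at half the most. Time passes only in rows, so rows that repeat a pose let the fingers close. It gives the time, the measured TCP pose, the force, the opening and the grip force at its end, in the units of the state.
- r.sense(): the state, without advancing time (a new reading comes with each control period).
- r.capture(name): name is "side" or "top" or "wrist"; returns a dict with "img" (384x512x3 uint8, red, green, blue), "camera_matrix" (3x3 intrinsics, pixels), "rvec" (rotation vector, rad) and "tvec" (3), from world to camera coordinates, as OpenCV has them; the wrist camera has in their place "hand_eye" (4x4, takes a point from camera to tool coordinates, whose origin is the TCP and whose axes are the flange's). Camera axes: x right, y down, z forward; pixel columns grow to the right and rows downward; lengths in m; the calibration is good to about 2 mm. A picture is of the moment at which its call begins: read the wrist's pose just before it. There is no depth.
- r.finish_job(): hands the job in; it is judged then, once.
The state is a dict: "time_s": time; "joints": joint angles; "joint_velocities": joint speeds; "effort": joint torques, N m; "tcp_pos": TCP position; "ee_rot": TCP orientation; "wrist_force": force on the tool from outside, world axes, zero at the start; "moment": the same for the moment, N m; "gripper_width": opening from 0.0 (shut) to 1.0 (fully open); "gripper_force": force on a finger pad.
Only numpy, scipy, OpenCV 4.12 (cv2) and the standard library are available. Lean on these libraries where they do the work, as an engineer would, in place of code of your own. Each camera call takes 0.05 s, during which the arm holds its last target. There are 200 camera calls.

## Working session

There is one attempt and no reset: what is moved stays moved. The work goes in short steps, Python scripts to look and compute and a tool call to move; the robot and the scene stay as the last step left them, time stands still between calls to the robot, and variables do not carry over. Pictures are saved under pics/ and viewed, at most 10 in all, crops included, and the job is handed in when it is done.

Besides the shell and the picture viewer there is one more tool, called after ">>>" in YAML: its name, and indented under it one key for each argument. move_arm: Moves the arm, as the interface text tells. Its arguments: {"type":"object","properties":{"series":{"type":"array"}},"required":["series"]}

```bash
mkdir -p pics; ls
python3 - <<'E'
from station import r
import cv2,numpy as np
s=r.sense();print(s)
for n in("top","side"):
    c=r.capture(n);cv2.imwrite(f"pics/{n}0.png",c["img"][:,:,::-1]);print(n,c["camera_matrix"],c["rvec"],c["tvec"])
c=r.capture("wrist");cv2.imwrite("pics/w0.png",c["img"][:,:,::-1]);print(c["hand_eye"],c["camera_matrix"])
E
```

```text
pics
{'time_s': 0.0, 'joints': array([ 8.03062471e+01,  2.20887506e+01,  3.78460022e-01, -2.85041417e-02,
       -6.84093563e+01, -1.48150210e+01]), 'joint_velocities': array([ 0.01631064,  0.0265309 ,  0.0893738 ,  0.00977801, -0.04535011,
        0.00043666]), 'effort': array([-1.73265616e-04, -3.90668392e+01,  1.87407714e+01,  4.22006384e+00,
        1.09893386e-02, -1.90036858e-04]), 'tcp_pos': array([0.25904034, 0.56818419, 0.24647296]), 'ee_rot': array([[ 9.09821635e-01, -4.14998722e-01, -8.07593535e-04],
       [-4.14999499e-01, -9.09819484e-01, -1.98048093e-03],
       [ 8.71327224e-05,  2.13703531e-03, -9.99997713e-01]]), 'wrist_force': array([-0.24092193,  0.55572098, -0.03150224]), 'moment': array([-0.01502869,  0.03833178, -0.03080552]), 'gripper_force': 0.0, 'gripper_width': 1.0009193751734162}
top [[390.16353846   0.         248.81751596]
 [  0.         390.16353846 192.0780589 ]
 [  0.           0.           1.        ]] [ 2.09542184 -2.16057791  0.14410346] [-0.07625921  0.55517949  0.88967816]
side [[409.38036978   0.         258.23779618]
 [  0.         409.38036978 189.95352929]
 [  0.           0.           1.        ]] [ 2.11248426 -0.6989933   0.38270206] [-0.51068313  0.2259494   0.7540348 ]
[[ 3.44341685e-04 -9.64027427e-01 -2.65802559e-01  7.30942307e-02]
 [ 9.99999931e-01  3.68554792e-04 -4.12158043e-05  1.86604970e-04]
 [ 1.37695973e-04 -2.65802527e-01  9.64027488e-01 -1.37503869e-01]
 [ 0.00000000e+00  0.00000000e+00  0.00000000e+00  1.00000000e+00]] [[291.50083003   0.         260.72212915]
 [  0.         291.50083003 194.4804584 ]
 [  0.           0.           1.        ]]
```

View pics/top0.png

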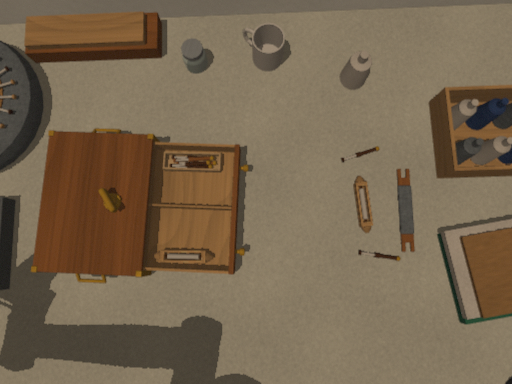

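View pics/side0.png

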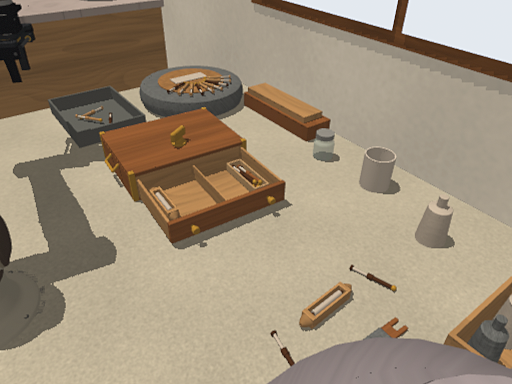

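The top view shows the chest on the left with the drawer opening to the right. Its front corners are at about (240,147) and (234,272), and the chest front edge runs (155,137)–(147,274). The shuttle is at (363,204) with its tips at (359,179) and (368,230), the twin at (183,256), the tray at (192,161) and the wing at (110,200).

```bash
cat > h.py <<'E'
from station import r
import cv2,numpy as np
def px2w(c,px,z,s=None):
    K=c["camera_matrix"]; px=np.array(px,float).reshape(-1,2)
    d=np.linalg.solve(K,np.c_[px,np.ones(len(px))].T)
    if "rvec" in c:
        R=cv2.Rodrigues(np.array(c["rvec"]))[0].T; o=-R@np.ravel(c["tvec"])
    else:
        H=c["hand_eye"]; E=s["ee_rot"]; R=E@H[:3,:3]; o=s["tcp_pos"]+E@H[:3,3]
    d=R@d; return (o[:,None]+d*(np.array(z)-o[2])/d[2]).T
def rel(p,rotz=0):
    """tool-frame shift in mm to TCP target p from present; """
    s=r.sense(); return s["ee_rot"].T@(np.array(p)-s["tcp_pos"])*1000
def snap(n,name,f=1,crop=None):
    s=r.sense(); c=r.capture(n); im=c["img"][:,:,::-1]
    if crop: im=im[crop[1]:crop[3],crop[0]:crop[2]]
    cv2.imwrite(f"pics/{name}.png",cv2.resize(im,None,fx=f,fy=f,interpolation=cv2.INTER_CUBIC)); return c,s
E
python3 - <<'E'
from h import *
c,s=snap("top","top1",3,(330,110,430,290)) 
np.set_printoptions(precision=4,suppress=True)
def P(n,px,z):print(n,px2w(c,px,z).tolist().__repr__() if 0 else px2w(c,px,z)[:,:2].round(3).tolist())
P("shuttle",[(363,204),(359,179),(368,230)],.022)
P("stick",[(405,170),(407,250)],.008)
P("bob",[(343,160),(378,148),(360,253),(399,259)],.008)
P("drawer front corners top",[(240,147),(234,272)],.068)
P("chest edge",[(155,137),(147,274)],.082)
P("chest back",[(52,133),(34,271)],.082)
P("wing",[(110,200),(100,190),(120,209)],.125)
P("twin",[(183,256),(158,255),(208,257)],.04)
P("tray",[(192,161)],.04)
P("cup,bottle,jar",[(268,42),(357,70),(194,56)],.08)
cv2.imwrite("pics/top1.png",cv2.resize(cv2.vconcat([c["img"][120:290,20:260]])[:,:,::-1],None,fx=3,fy=3,interpolation=cv2.INTER_CUBIC))
E
```

```text
shuttle [[0.518, -0.368], [0.579, -0.362], [0.455, -0.375]]
stick [[0.601, -0.481], [0.405, -0.468]]
bob [[0.632, -0.33], [0.659, -0.419], [0.401, -0.355], [0.384, -0.447]]
drawer front corners top [[0.657, -0.076], [0.367, -0.055]]
chest edge [[0.685, 0.123], [0.369, 0.138]]
chest back [[0.704, 0.37], [0.382, 0.394]]
wing [[0.532, 0.21], [0.555, 0.232], [0.511, 0.187]]
twin [[0.406, 0.066], [0.41, 0.125], [0.402, 0.007]]
tray [[0.634, 0.043]]
cup,bottle,jar [[0.916, -0.151], [0.834, -0.362], [0.887, 0.03]]
```

View pics/top1.png

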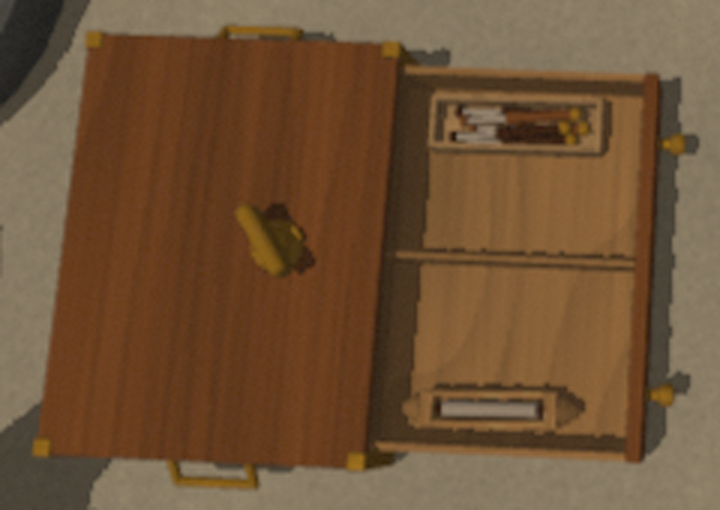

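The crop shows the twin in the compartment nearer the robot (image bottom), and the wing's long axis runs diagonally, (245,210)–(280,268) in crop pixels.

Run:
```python
from h import *
np.set_printoptions(precision=4,suppress=True)
c,s=snap("top","t2")
f=lambda l,z:px2w(c,[(20+a/3,120+b/3) for a,b in l],z)[:,:2]
F=f([(658,76),(640,461)],.068);E=f([(402,45),(362,467)],.082);B=f([(88,35),(38,455)],.082)
W=f([(243,208),(282,270)],.125);T=f([(404,408),(583,407)],.035);part=f([(395,255),(635,264)],.057);bos=f([(290,240)],.088)
for n,v in zip("front edge back wing twin part boss".split(),(F,E,B,W,T,part,bos)):
    d=v[-1]-v[0];print(n,v.tolist(),v.mean(0),np.linalg.norm(d),np.degrees(np.arctan2(d[1],d[0])))
# shuttle by colour
S=px2w(c,[(363,204),(356.5,178.5),(370,230.5)],.013);print(S)
```

```text
front [[0.6615533680974579, -0.07445982987478844], [0.36368380621713126, -0.053548759965646724]] [ 0.5126 -0.064 ] 0.29860266030215266 175.98430398936878
edge [[0.6899268812096044, 0.1256832784232445], [0.3656241912843402, 0.15237193954590397]] [0.5278 0.139 ] 0.3253990155567196 175.29541514020707
back [[0.7073283645765039, 0.37632535743277373], [0.38109797012570384, 0.39699714927094354]] [0.5442 0.3867] 0.3268846788109306 176.37426479844805
wing [[0.5562016238274781, 0.23023641809477127], [0.5094963685954985, 0.20016484197252918]] [0.5328 0.2152] 0.05554890239023769 -147.2241953051664
twin [[0.4081684585238652, 0.13386368031774415], [0.4049157987134536, -0.007510672025015291]] [0.4065 0.0632] 0.14141176505572992 -91.3179958269012
part [[0.5269936274076933, 0.13627963395569367], [0.5139161913023653, -0.05228424330660699]] [0.5205 0.042 ] 0.18901681180064628 -93.96727124785869
boss [[0.5369149901056796, 0.20841347876404046]] [0.5369 0.2084] 0.0 0.0
[[ 0.5189 -0.3701  0.013 ]
 [ 0.5826 -0.3589  0.013 ]
 [ 0.4541 -0.382   0.013 ]]
```

```bash
cat >> h.py <<'E'
def go(x,y,z,head):
    """print shift (mm) and turn about tool z (rad) to a tool-down pose; head = heading of tool x, deg"""
    s=r.sense(); E=s["ee_rot"]; h=np.degrees(np.arctan2(E[1,0],E[0,0]))
    dh=(head-h+180)%360-180
    print("shift",rel((x,y,z)).round(1),"rz",round(-np.radians(dh),3),"head",round(h,1),"tcp",s["tcp_pos"].round(4),"t",s["time_s"],"F",s["wrist_force"].round(1))
E
python3 -c "
from h import *
go(.40,.1,.25,-100)"
```

```text
shift [322.5 367.8  -2.6] rz 1.317 head -24.5 tcp [0.2592 0.5684 0.247 ] t 0.25 F [ 0.8  0.6 -0.9]
```

>>> move_arm:
  series:
    - {"grip": 1,"xyz": [322,368,-3],"angular": [0,0,1.317]}
    - {"grip": 1,"xyz": [322,368,-3],"angular": [0,0,1.317]}
    - {"grip": 1,"xyz": [322,368,-3],"angular": [0,0,1.317]}
    - {"grip": 1,"xyz": [322,368,-3],"angular": [0,0,1.317]}
    - {"grip": 1,"xyz": [322,368,-3],"angular": [0,0,1.317]}
    - {"grip": 1,"xyz": [322,368,-3],"angular": [0,0,1.317]}
    - {"grip": 1,"xyz": [322,368,-3],"angular": [0,0,1.317]}
    - {"grip": 1,"xyz": [322,368,-3],"angular": [0,0,1.317]}
    - {"grip": 1,"xyz": [322,368,-3],"angular": [0,0,1.317]}
    - {"grip": 1,"xyz": [322,368,-3],"angular": [0,0,1.317]}

```text
time_s: 1.25
tcp_pos: [0.3995, 0.0979, 0.2509]
ee_rot: [[-0.176, -0.984, 0.001], [-0.984, 0.176, 0.0], [-0.001, -0.001, -1.0]]
wrist_force: [0.4, 1.3, -0.3]
gripper_width: 1.0
gripper_force: 0.0
```

```bash
python3 -c "
from h import *
go(.52,-.37,.20,-171)"
```

```text
shift [ 439.4 -200.8   50.7] rz 1.237 head -100.1 tcp [0.3995 0.0979 0.2509] t 1.25 F [ 0.4  1.3 -0.3]
```

>>> move_arm:
  series:
    - {"grip": 1,"xyz": [440,-201,51],"angular": [0,0,1.237]}
    - {"grip": 1,"xyz": [440,-201,51],"angular": [0,0,1.237]}
    - {"grip": 1,"xyz": [440,-201,51],"angular": [0,0,1.237]}
    - {"grip": 1,"xyz": [440,-201,51],"angular": [0,0,1.237]}
    - {"grip": 1,"xyz": [440,-201,51],"angular": [0,0,1.237]}
    - {"grip": 1,"xyz": [440,-201,51],"angular": [0,0,1.237]}
    - {"grip": 1,"xyz": [440,-201,51],"angular": [0,0,1.237]}
    - {"grip": 1,"xyz": [440,-201,51],"angular": [0,0,1.237]}
    - {"grip": 1,"xyz": [440,-201,51],"angular": [0,0,1.237]}
    - {"grip": 1,"xyz": [440,-201,51],"angular": [0,0,1.237]}

```text
time_s: 2.25
tcp_pos: [0.5214, -0.3708, 0.1986]
ee_rot: [[-0.988, -0.157, -0.001], [-0.157, 0.988, 0.0], [0.001, 0.0, -1.0]]
wrist_force: [0.2, -0.2, 0.3]
gripper_width: 1.0
gripper_force: 0.0
```

```bash
python3 -c "
from h import *
c,s=snap('wrist','w1',1.5)
go(.52,-.37,.20,-171)"
```

```text
shift [ 1.5  4.9 -2.7] rz -0.001 head -171.1 tcp [ 0.5222 -0.3746  0.1973] t 2.3 F [ 4.3 -3.9  1. ]
```

View pics/w1.png

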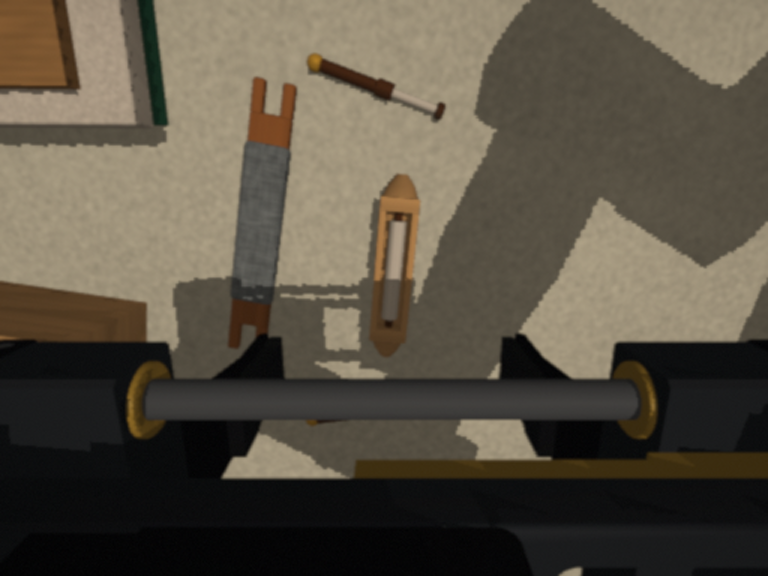

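The wrist view shows the shuttle with its tips at (402,174) and (387,356), and the stick shuttle 100 mm to its left.

Run:
```python
from h import *
from scipy.spatial.transform import Rotation
s=r.sense();print(s["time_s"]);c=r.capture("wrist")
s2=dict(tcp_pos=np.array([.5214,-.3708,.1986]),ee_rot=np.array([[-0.988,-.157,-.001],[-.157,.988,0],[.001,0,-1.]]))
for z in(.012,):
  p=px2w(c,[(268,116),(258,237.3)],z,s2);d=p[0]-p[1];print(p,p.mean(0),np.linalg.norm(d),np.degrees(np.arctan2(d[1],d[0])))
x,y=p.mean(0)[:2]; a=np.degrees(np.arctan2(-d[1],-d[0]))
go(x,y,.06,a)
```

```text
2.3
[[ 0.45054434 -0.37449717  0.012     ]
 [ 0.59142226 -0.36329356  0.012     ]] [ 0.5209833  -0.36889537  0.012     ] 0.1413227123143045 -175.45300492028633
shift [ -0.4   2.8 137.3] rz -3.066 head -171.1 tcp [ 0.5213 -0.3717  0.1973] t 2.35 F [-0.4  1.3 -0.7]
```

>>> move_arm:
  series:
    - {"grip": 1,"xyz": [0,3,40],"angular": [0,0,0.077]}
    - {"grip": 1,"xyz": [0,3,80],"angular": [0,0,0.077]}
    - {"grip": 1,"xyz": [0,3,120],"angular": [0,0,0.077]}
    - {"grip": 1,"xyz": [0,3,145],"angular": [0,0,0.077]}
    - {"grip": 1,"xyz": [0,3,160],"angular": [0,0,0.077]}
    - {"grip": 1,"xyz": [0,3,169],"angular": [0,0,0.077]}
    - {"grip": 1,"xyz": [0,3,169],"angular": [0,0,0.077]}
    - {"grip": 1,"xyz": [0,3,169],"angular": [0,0,0.077]}

```text
time_s: 3.15
tcp_pos: [0.5218, -0.3652, 0.0319]
ee_rot: [[-0.997, -0.083, 0.002], [-0.083, 0.997, -0.001], [-0.002, -0.001, -1.0]]
wrist_force: [0.3, 0.3, 0.1]
gripper_width: 1.002
gripper_force: 0.0
```

```bash
python3 -c "
from h import *
go(.5210,-.3689,.028,-175.4)"
```

```text
shift [ 1.2 -3.6  3.9] rz 0.003 head -175.2 tcp [ 0.5218 -0.3652  0.0319] t 3.15 F [0.3 0.3 0.1]
```

>>> move_arm:
  series:
    - {"grip": 1,"xyz": [1,-3,3],"angular": [0,0,0]}
    - {"grip": 1,"xyz": [1,-3,3],"angular": [0,0,0]}
    - {"grip": 0,"xyz": [1,-3,3],"angular": [0,0,0]}
    - {"grip": 0,"xyz": [1,-3,3],"angular": [0,0,0]}
    - {"grip": 0,"xyz": [1,-3,3],"angular": [0,0,0]}
    - {"grip": 0,"xyz": [1,-3,3],"angular": [0,0,0]}
    - {"grip": 0,"xyz": [1,-3,3],"angular": [0,0,0]}
    - {"grip": 0,"xyz": [1,-3,3],"angular": [0,0,0]}
    - {"grip": 0,"xyz": [1,-3,3],"angular": [0,0,0]}
    - {"grip": 0,"xyz": [1,-3,3],"angular": [0,0,0]}

```text
time_s: 4.15
tcp_pos: [0.5202, -0.368, 0.0275]
ee_rot: [[-0.997, -0.083, -0.0], [-0.083, 0.997, -0.0], [0.0, -0.0, -1.0]]
wrist_force: [0.4, -1.1, 1.4]
gripper_width: 0.359
gripper_force: 0.0
```

```bash
python3 -c "
from h import *
go(.5210,-.3689,.20,-175.4); print(r.sense()['gripper_width']*87,r.sense()['gripper_force'])"
```

```text
shift [  -0.8   -0.9 -172.5] rz 0.003 head -175.3 tcp [ 0.5202 -0.368   0.0275] t 4.15 F [ 0.4 -1.1  1.4]
31.21560129429152 0.0115309255579632
```

>>> move_arm:
  series:
    - {"grip": 0,"xyz": [0,0,0],"angular": [0,0,0]}
    - {"grip": 0,"xyz": [0,0,0],"angular": [0,0,0]}
    - {"grip": 0,"xyz": [0,0,0],"angular": [0,0,0]}
    - {"grip": 0,"xyz": [0,0,0],"angular": [0,0,0]}
    - {"grip": 0,"xyz": [0,0,-10],"angular": [0,0,0]}
    - {"grip": 0,"xyz": [0,0,-40],"angular": [0,0,0]}
    - {"grip": 0,"xyz": [0,0,-80],"angular": [0,0,0]}
    - {"grip": 0,"xyz": [0,0,-120],"angular": [0,0,0]}
    - {"grip": 0,"xyz": [0,0,-150],"angular": [0,0,0]}
    - {"grip": 0,"xyz": [0,0,-150],"angular": [0,0,0]}

```text
time_s: 5.15
tcp_pos: [0.5225, -0.3694, 0.1843]
ee_rot: [[-0.996, -0.084, 0.01], [-0.084, 0.996, -0.006], [-0.01, -0.006, -1.0]]
wrist_force: [0.2, -0.6, -1.0]
gripper_width: 0.319
gripper_force: 30.0
```

Run:
```python
from h import *
print(r.sense()['gripper_width']*87,r.sense()['gripper_force'])
u=np.array([.0698,.9976]);v=np.array([-.9976,.0698]);f=np.array([.5126,-.064])+.112*u
t=f-.012*u+.048*v;print("target",t,"floor",f)
go(*t,.18,-94)
```

```text
27.784722895222867 29.999814885668457
target [0.4716952 0.0391104] floor [0.5204176 0.0477312]
shift [ 16.5 411.3   1.5] rz -1.417 head -175.2 tcp [ 0.5225 -0.3694  0.1843] t 5.15 F [ 0.2 -0.6 -1. ]
```

>>> move_arm:
  series:
    - {"grip": 0,"xyz": [17,412,0],"angular": [0,0,-1.417]}
    - {"grip": 0,"xyz": [17,412,0],"angular": [0,0,-1.417]}
    - {"grip": 0,"xyz": [17,412,0],"angular": [0,0,-1.417]}
    - {"grip": 0,"xyz": [17,412,0],"angular": [0,0,-1.417]}
    - {"grip": 0,"xyz": [17,412,0],"angular": [0,0,-1.417]}
    - {"grip": 0,"xyz": [17,412,0],"angular": [0,0,-1.417]}
    - {"grip": 0,"xyz": [17,412,0],"angular": [0,0,-1.417]}
    - {"grip": 0,"xyz": [17,412,0],"angular": [0,0,-1.417]}
    - {"grip": 0,"xyz": [17,412,0],"angular": [0,0,-1.417]}
    - {"grip": 0,"xyz": [17,412,0],"angular": [0,0,-1.417]}

```text
time_s: 6.15
tcp_pos: [0.4684, 0.0434, 0.1776]
ee_rot: [[-0.063, -0.998, -0.0], [-0.998, 0.063, 0.0], [-0.0, 0.0, -1.0]]
wrist_force: [-0.4, -1.2, -0.7]
gripper_width: 0.319
gripper_force: 30.0
```

>>> move_arm:
  series:
    - {"grip": 0,"xyz": [0,0,0],"angular": [0,0,0]}
    - {"grip": 0,"xyz": [0,0,0],"angular": [0,0,0]}
    - {"grip": 0,"xyz": [0,0,0],"angular": [0,0,0]}

```text
time_s: 6.45
tcp_pos: [0.469, 0.0407, 0.1774]
ee_rot: [[-0.073, -0.997, -0.0], [-0.997, 0.073, -0.0], [0.0, 0.0, -1.0]]
wrist_force: [0.5, 0.1, -1.8]
gripper_width: 0.317
gripper_force: 30.0
```

Run:
```python
from h import *
c,s=snap('wrist','w2',1.5)
go(.4717,.0391,.045,-94)
```

```text
shift [  1.3  -2.8 132.5] rz -0.003 head -94.2 tcp [0.469  0.0406 0.1775] t 6.5 F [ 0.2  0.5 -1.5]
```

View pics/w2.png

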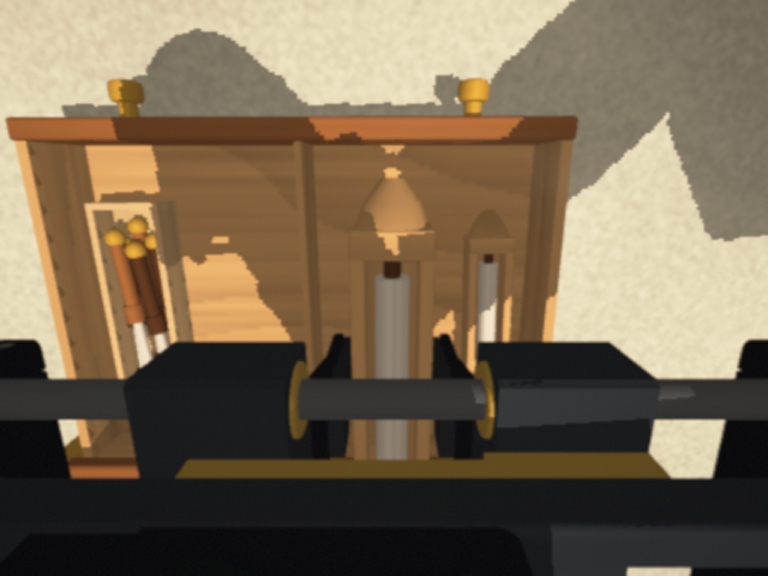

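The held shuttle is seen between the partition (top at about (303,143)) and the twin (tip at (490,210)). The front board's outer top edge runs (8,118)–(576,118).

Run:
```python
from h import *
s=r.sense();c=r.capture('wrist')
f=lambda l,z:px2w(c,np.array(l)/1.5,z,s)[:,:2].round(4)
F=f([(8,118),(576,118)],.068);d=F[0]-F[1];print(F,np.linalg.norm(d),np.degrees(np.arctan2(d[1],d[0])),F.mean(0))
print("part",f([(297,143),(316,143)],.057),"twin tip",f([(490,210)],.03),"twin sides",f([(466,255),(512,255)],.043))
```

```text
[[ 0.6639 -0.0738]
 [ 0.3647 -0.0521]] 0.29998588300118395 -4.148212785413855 [ 0.5143  -0.06295]
part [[ 0.5155 -0.0511]
 [ 0.5048 -0.0504]] twin tip [[ 0.4024 -0.0035]] twin sides [[0.4206 0.0221]
 [0.3917 0.0242]]
```

>>> move_arm:
  series:
    - {"grip": 0,"xyz": [1,-1,30],"angular": [0,0,0]}
    - {"grip": 0,"xyz": [1,-1,60],"angular": [0,0,0]}
    - {"grip": 0,"xyz": [1,-1,90],"angular": [0,0,0]}
    - {"grip": 0,"xyz": [1,-1,110],"angular": [0,0,0]}
    - {"grip": 0,"xyz": [1,-1,120],"angular": [0,0,0]}
    - {"grip": 0,"xyz": [1,-1,125],"angular": [0,0,0]}
    - {"grip": 0,"xyz": [1,-1,128],"angular": [0,0,0]}
    - {"grip": 0,"xyz": [1,-1,130],"angular": [0,0,0]}
    - {"grip": 0,"xyz": [1,-1,130],"angular": [0,0,0]}
    - {"grip": 0,"xyz": [1,-1,130],"angular": [0,0,0]}

```text
time_s: 7.55
tcp_pos: [0.4705, 0.0403, 0.0482]
ee_rot: [[-0.071, -0.997, 0.001], [-0.997, 0.071, 0.001], [-0.001, -0.001, -1.0]]
wrist_force: [-0.0, -0.5, -1.2]
gripper_width: 0.322
gripper_force: 30.0
```

>>> move_arm:
  series:
    - {"grip": 0,"xyz": [0,0,1],"angular": [0,0,0]}
    - {"grip": 0,"xyz": [0,0,2],"angular": [0,0,0]}
    - {"grip": 0,"xyz": [0,0,3],"angular": [0,0,0]}
    - {"grip": 0,"xyz": [0,0,3],"angular": [0,0,0]}
    - {"grip": 0,"xyz": [0,0,3],"angular": [0,0,0]}

```text
time_s: 8.05
tcp_pos: [0.47, 0.0401, 0.0445]
ee_rot: [[-0.071, -0.997, -0.0], [-0.997, 0.071, -0.0], [0.0, 0.0, -1.0]]
wrist_force: [0.4, 0.4, -0.8]
gripper_width: 0.321
gripper_force: 30.0
```

>>> move_arm:
  series:
    - {"grip": 0,"xyz": [0,0,0.5],"angular": [0,0,0]}
    - {"grip": 0,"xyz": [0,0,1],"angular": [0,0,0]}
    - {"grip": 0,"xyz": [0,0,1],"angular": [0,0,0]}
    - {"grip": 0,"xyz": [0,0,1],"angular": [0,0,0]}

```text
time_s: 8.45
tcp_pos: [0.47, 0.0401, 0.0444]
ee_rot: [[-0.071, -0.997, 0.0], [-0.997, 0.071, -0.0], [0.0, -0.0, -1.0]]
wrist_force: [-4.1, 0.3, 7.9]
gripper_width: 0.319
gripper_force: 30.0
```

Contact with the drawer floor (Fz = 8 N). I'll release partly and lift.

>>> move_arm:
  series:
    - {"grip": 0.44,"xyz": [0,0,-0.5],"angular": [0,0,0]}
    - {"grip": 0.44,"xyz": [0,0,-0.5],"angular": [0,0,0]}
    - {"grip": 0.44,"xyz": [0,0,-0.5],"angular": [0,0,0]}
    - {"grip": 0.44,"xyz": [0,0,-0.5],"angular": [0,0,0]}
    - {"grip": 0.44,"xyz": [0,0,-10],"angular": [0,0,0]}
    - {"grip": 0.44,"xyz": [0,0,-30],"angular": [0,0,0]}
    - {"grip": 0.44,"xyz": [0,0,-70],"angular": [0,0,0]}
    - {"grip": 0.44,"xyz": [0,0,-110],"angular": [0,0,0]}
    - {"grip": 0.44,"xyz": [0,0,-150],"angular": [0,0,0]}
    - {"grip": 0.44,"xyz": [0,0,-150],"angular": [0,0,0]}

```text
time_s: 9.45
tcp_pos: [0.4734, 0.0411, 0.2]
ee_rot: [[-0.07, -0.997, 0.013], [-0.998, 0.07, 0.004], [-0.005, -0.013, -1.0]]
wrist_force: [0.1, 0.8, -0.0]
gripper_width: 0.438
gripper_force: 0.0
```

Run:
```python
from h import *
c,s=snap('wrist','w3',1.5)
F=np.array([.5143,-.063]);u=np.array([.0724,.9974]);
print(F-.06*u, F-.1*u)
go(*(F-.12*u),.19,-94)
```

```text
[ 0.509956 -0.122844] [ 0.50706 -0.16274]
shift [220.4 -49.7   6.6] rz -0.001 head -94.1 tcp [0.4716 0.0407 0.197 ] t 9.5 F [-0.5 -1.  -1.1]
```

View pics/w3.png

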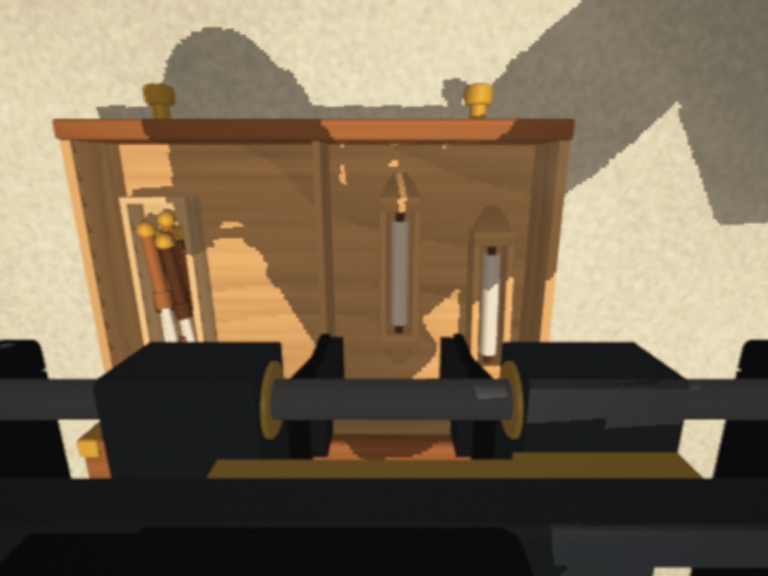

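The shuttle lies flat, parallel to the twin and between it and the partition, with spool ends at (400,215) and (399,330). The wells face up. Next I'll push the drawer.

>>> move_arm:
  series:
    - {"grip": 0,"xyz": [50,-15,0],"angular": [0,0,0]}
    - {"grip": 0,"xyz": [100,-30,0],"angular": [0,0,0]}
    - {"grip": 0,"xyz": [140,-45,0],"angular": [0,0,0]}
    - {"grip": 0,"xyz": [160,-49,10],"angular": [0,0,0]}
    - {"grip": 0,"xyz": [160,-49,50],"angular": [0,0,0]}
    - {"grip": 0,"xyz": [160,-49,90],"angular": [0,0,0]}
    - {"grip": 0,"xyz": [160,-49,120],"angular": [0,0,0]}
    - {"grip": 0,"xyz": [160,-49,142],"angular": [0,0,0]}
    - {"grip": 0,"xyz": [160,-49,142],"angular": [0,0,0]}
    - {"grip": 0,"xyz": [160,-49,142],"angular": [0,0,0]}

```text
time_s: 10.5
tcp_pos: [0.5073, -0.1231, 0.0512]
ee_rot: [[-0.071, -0.998, -0.002], [-0.998, 0.071, -0.0], [0.0, 0.002, -1.0]]
wrist_force: [0.6, 0.6, 0.6]
gripper_width: 0.006
gripper_force: 0.0
```

Run:
```python
from h import *
E=np.array([.5278,.139]);u=np.array([.0724,.9974]);
go(*(np.array([.5143,-.063])-.0095*u),.055,-94.15)
go(*(E-.0095*u),.055,-94.15)
```

```text
shift [-50.9  -2.8  -3.8] rz 0.002 head -94.1 tcp [ 0.5073 -0.1231  0.0512] t 10.5 F [0.6 0.6 0.6]
shift [-253.4   -2.    -3.9] rz 0.002 head -94.1 tcp [ 0.5073 -0.1231  0.0512] t 10.5 F [0.6 0.6 0.6]
```

>>> move_arm:
  series:
    - {"grip": 0,"xyz": [-20,-2,-4],"angular": [0,0,0]}
    - {"grip": 0,"xyz": [-38,-2,-4],"angular": [0,0,0]}
    - {"grip": 0,"xyz": [-44,-2,-4],"angular": [0,0,0]}
    - {"grip": 0,"xyz": [-50,-2,-4],"angular": [0,0,0]}
    - {"grip": 0,"xyz": [-56,-2,-4],"angular": [0,0,0]}
    - {"grip": 0,"xyz": [-63,-2,-4],"angular": [0,0,0]}
    - {"grip": 0,"xyz": [-71,-2,-4],"angular": [0,0,0]}
    - {"grip": 0,"xyz": [-80,-2,-4],"angular": [0,0,0]}
    - {"grip": 0,"xyz": [-90,-2,-4],"angular": [0,0,0]}
    - {"grip": 0,"xyz": [-100,-2,-4],"angular": [0,0,0]}

```text
time_s: 11.5
tcp_pos: [0.5167, -0.0226, 0.0555]
ee_rot: [[-0.071, -0.997, -0.0], [-0.997, 0.071, -0.0], [0.0, 0.0, -1.0]]
wrist_force: [1.1, -2.5, 1.1]
gripper_width: 0.004
gripper_force: 1.1
```

>>> move_arm:
  series:
    - {"grip": 0,"xyz": [-11,0,0],"angular": [0,0,0]}
    - {"grip": 0,"xyz": [-23,0,0],"angular": [0,0,0]}
    - {"grip": 0,"xyz": [-35,0,0],"angular": [0,0,0]}
    - {"grip": 0,"xyz": [-47,0,0],"angular": [0,0,0]}
    - {"grip": 0,"xyz": [-59,0,0],"angular": [0,0,0]}
    - {"grip": 0,"xyz": [-71,0,0],"angular": [0,0,0]}
    - {"grip": 0,"xyz": [-83,0,0],"angular": [0,0,0]}
    - {"grip": 0,"xyz": [-95,0,0],"angular": [0,0,0]}
    - {"grip": 0,"xyz": [-105,0,0],"angular": [0,0,0]}
    - {"grip": 0,"xyz": [-112,0,0],"angular": [0,0,0]}

```text
time_s: 12.5
tcp_pos: [0.5245, 0.0893, 0.0554]
ee_rot: [[-0.07, -0.998, -0.0], [-0.998, 0.07, -0.0], [0.0, 0.0, -1.0]]
wrist_force: [1.3, -3.0, 0.3]
gripper_width: 0.004
gripper_force: 1.0
```

Run:
```python
from h import *
E=np.array([.5278,.139]);u=np.array([.0724,.9974]);
go(*(E-.0095*u),.055,-94.15)
```

```text
shift [-40.3   0.3   0.4] rz 0.002 head -94.0 tcp [0.5245 0.0893 0.0554] t 12.5 F [ 1.3 -3.   0.3]
```

>>> move_arm:
  series:
    - {"grip": 0,"xyz": [-7,0,0],"angular": [0,0,0]}
    - {"grip": 0,"xyz": [-14,0,0],"angular": [0,0,0]}
    - {"grip": 0,"xyz": [-20,0,0],"angular": [0,0,0]}
    - {"grip": 0,"xyz": [-26,0,0],"angular": [0,0,0]}
    - {"grip": 0,"xyz": [-30,0,0],"angular": [0,0,0]}
    - {"grip": 0,"xyz": [-33,0,0],"angular": [0,0,0]}
    - {"grip": 0,"xyz": [-36,0,0],"angular": [0,0,0]}
    - {"grip": 0,"xyz": [-38,0,0],"angular": [0,0,0]}
    - {"grip": 0,"xyz": [-38,0,0],"angular": [0,0,0]}

```text
time_s: 13.4
tcp_pos: [0.5273, 0.1266, 0.0555]
ee_rot: [[-0.071, -0.997, 0.0], [-0.997, 0.071, 0.0], [-0.0, 0.0, -1.0]]
wrist_force: [0.4, 0.3, -0.7]
gripper_width: 0.003
gripper_force: 0.0
```

>>> move_arm:
  series:
    - {"grip": 0,"xyz": [-1,0,0],"angular": [0,0,0]}
    - {"grip": 0,"xyz": [-2,0,0],"angular": [0,0,0]}
    - {"grip": 0,"xyz": [-3,0,0],"angular": [0,0,0]}
    - {"grip": 0,"xyz": [-3.5,0,0],"angular": [0,0,0]}

```text
time_s: 13.8
tcp_pos: [0.5274, 0.1293, 0.0555]
ee_rot: [[-0.071, -0.997, -0.001], [-0.997, 0.071, -0.001], [0.001, 0.001, -1.0]]
wrist_force: [1.0, -4.5, -0.2]
gripper_width: 0.005
gripper_force: 2.5
```

>>> move_arm:
  series:
    - {"grip": 0,"xyz": [-1,0,0],"angular": [0,0,0]}
    - {"grip": 0,"xyz": [-2,0,0],"angular": [0,0,0]}
    - {"grip": 0,"xyz": [-2,0,0],"angular": [0,0,0]}

```text
time_s: 14.1
tcp_pos: [0.5274, 0.1293, 0.0555]
ee_rot: [[-0.072, -0.997, -0.002], [-0.997, 0.072, -0.003], [0.003, 0.002, -1.0]]
wrist_force: [3.3, -10.9, 0.9]
gripper_width: 0.008
gripper_force: 5.4
```

Drawer stopped: the force rises and the TCP no longer moves. I'll back off and rise, then turn towards the wing.

>>> move_arm:
  series:
    - {"grip": 0,"xyz": [10,0,0],"angular": [0,0,0]}
    - {"grip": 0,"xyz": [25,0,0],"angular": [0,0,0]}
    - {"grip": 0,"xyz": [30,0,-30],"angular": [0,0,0]}
    - {"grip": 1,"xyz": [30,0,-70],"angular": [0,0,0]}
    - {"grip": 1,"xyz": [30,0,-110],"angular": [0,0,0]}
    - {"grip": 1,"xyz": [30,0,-160],"angular": [0,0,-0.15]}
    - {"grip": 1,"xyz": [0,0,-170],"angular": [0,0,-0.3]}
    - {"grip": 1,"xyz": [-30,0,-170],"angular": [0,0,-0.45]}
    - {"grip": 1,"xyz": [-60,0,-170],"angular": [0,0,-0.6]}
    - {"grip": 1,"xyz": [-90,0,-170],"angular": [0,0,-0.75]}

```text
time_s: 15.1
tcp_pos: [0.5339, 0.2222, 0.2259]
ee_rot: [[0.633, -0.775, 0.0], [-0.775, -0.633, 0.001], [-0.001, -0.001, -1.0]]
wrist_force: [-0.1, 0.4, -0.5]
gripper_width: 0.555
gripper_force: 0.0
```

```bash
python3 -c "
from h import *
go(.5336,.2186,.225,33)"
```

```text
shift [2.6 2.5 0.9] rz -1.462 head -50.8 tcp [0.5339 0.2222 0.2259] t 15.1 F [-0.1  0.4 -0.5]
```

>>> move_arm:
  series:
    - {"grip": 1,"xyz": [2,2,0],"angular": [0,0,-1.462]}
    - {"grip": 1,"xyz": [2,2,0],"angular": [0,0,-1.462]}
    - {"grip": 1,"xyz": [2,2,0],"angular": [0,0,-1.462]}
    - {"grip": 1,"xyz": [2,2,0],"angular": [0,0,-1.462]}
    - {"grip": 1,"xyz": [2,2,0],"angular": [0,0,-1.462]}
    - {"grip": 1,"xyz": [2,2,0],"angular": [0,0,-1.462]}
    - {"grip": 1,"xyz": [2,2,0],"angular": [0,0,-1.462]}
    - {"grip": 1,"xyz": [2,2,0],"angular": [0,0,-1.462]}
    - {"grip": 1,"xyz": [2,2,0],"angular": [0,0,-1.462]}
    - {"grip": 1,"xyz": [2,2,0],"angular": [0,0,-1.462]}

```text
time_s: 16.1
tcp_pos: [0.5336, 0.2183, 0.2254]
ee_rot: [[0.839, 0.544, -0.0], [0.544, -0.839, 0.001], [0.0, -0.001, -1.0]]
wrist_force: [0.6, -0.8, -0.4]
gripper_width: 0.998
gripper_force: 0.0
```

>>> move_arm:
  series:
    - {"grip": 1,"xyz": [0,0,0],"angular": [0,0,0]}
    - {"grip": 1,"xyz": [0,0,0],"angular": [0,0,0]}
    - {"grip": 1,"xyz": [0,0,0],"angular": [0,0,0]}

```text
time_s: 16.4
tcp_pos: [0.5337, 0.2185, 0.2255]
ee_rot: [[0.843, 0.538, -0.0], [0.538, -0.843, 0.0], [0.0, -0.0, -1.0]]
wrist_force: [0.2, 0.1, -0.0]
gripper_width: 1.0
gripper_force: 0.0
```

```bash
python3 -c "
from h import *
c,s=snap('wrist','w4',1.5)
go(.5336,.2186,.120,33)"
```

```text
shift [-1.000e-01 -1.000e-01  1.055e+02] rz -0.007 head 32.6 tcp [0.5337 0.2186 0.2255] t 16.45 F [-0.3  0.1 -0.6]
```

View pics/w4.png

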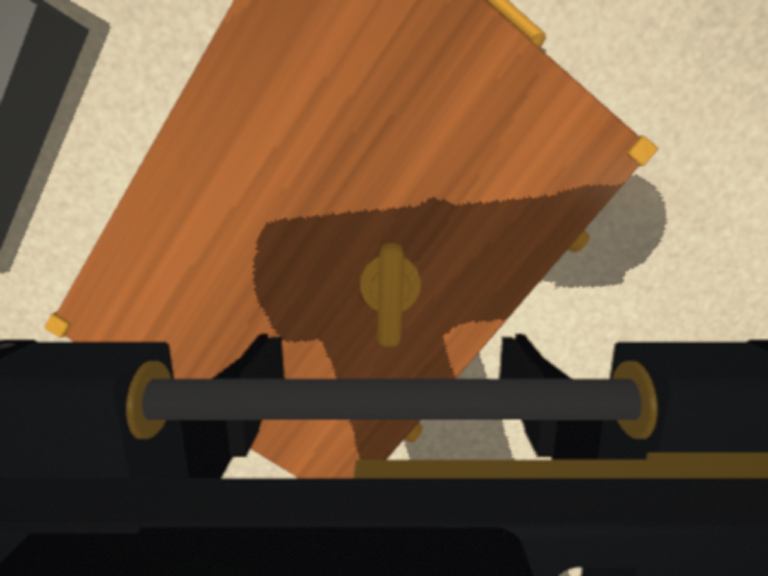

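The wing, at (391,244)–(389,346), is aligned with the tool and centred on it (axis column 391). I'll descend and grip.

>>> move_arm:
  series:
    - {"grip": 1,"xyz": [0,0,35],"angular": [0,0,0]}
    - {"grip": 1,"xyz": [0,0,65],"angular": [0,0,0]}
    - {"grip": 1,"xyz": [0,0,90],"angular": [0,0,0]}
    - {"grip": 1,"xyz": [0,0,101],"angular": [0,0,0]}
    - {"grip": 1,"xyz": [0,0,105],"angular": [0,0,0]}
    - {"grip": 1,"xyz": [0,0,105],"angular": [0,0,0]}
    - {"grip": 0,"xyz": [0,0,105],"angular": [0,0,0]}
    - {"grip": 0,"xyz": [0,0,105],"angular": [0,0,0]}
    - {"grip": 0,"xyz": [0,0,105],"angular": [0,0,0]}
    - {"grip": 0,"xyz": [0,0,105],"angular": [0,0,0]}

```text
time_s: 17.45
tcp_pos: [0.534, 0.2188, 0.1212]
ee_rot: [[0.842, 0.54, 0.001], [0.54, -0.842, 0.001], [0.001, -0.0, -1.0]]
wrist_force: [-0.1, 1.0, 0.9]
gripper_width: 0.721
gripper_force: 0.0
```

>>> move_arm:
  series:
    - {"grip": 0,"xyz": [0,0,0],"angular": [0,0,0]}
    - {"grip": 0,"xyz": [0,0,0],"angular": [0,0,0]}
    - {"grip": 0,"xyz": [0,0,0],"angular": [0,0,0]}
    - {"grip": 0,"xyz": [0,0,0],"angular": [0,0,0]}
    - {"grip": 0,"xyz": [0,0,0],"angular": [0,0,0]}
    - {"grip": 0,"xyz": [0,0,0],"angular": [0,0,0]}
    - {"grip": 0,"xyz": [0,0,0],"angular": [0,0,0]}
    - {"grip": 0,"xyz": [0,0,0],"angular": [0,0,0]}

```text
time_s: 18.25
tcp_pos: [0.5335, 0.2192, 0.1205]
ee_rot: [[0.842, 0.54, -0.0], [0.54, -0.842, 0.001], [0.0, -0.001, -1.0]]
wrist_force: [-3.2, 3.5, 0.3]
gripper_width: 0.27
gripper_force: 30.0
```

```bash
python3 -c "
from h import *
go(.5336,.2186,.120,33);print(r.sense()['moment'])"
```

```text
shift [-0.2  0.5  0.5] rz -0.006 head 32.7 tcp [0.5335 0.2192 0.1205] t 18.25 F [-3.2  3.5  0.3]
[1.0725699  0.8288151  0.00979317]
```

>>> move_arm:
  series:
    - {"grip": 0,"xyz": [0,0,0],"angular": [0,0,0]}
    - {"grip": 0,"xyz": [0,0,0],"angular": [0,0,0]}
    - {"grip": 0,"xyz": [0,0,0],"angular": [0,0,0]}

```text
time_s: 18.55
tcp_pos: [0.5335, 0.2191, 0.1205]
ee_rot: [[0.842, 0.54, -0.0], [0.54, -0.842, 0.001], [0.0, -0.001, -1.0]]
wrist_force: [-3.1, 4.0, 1.1]
gripper_width: 0.267
gripper_force: 30.0
```

```bash
python3 -c "
from h import *
s=r.sense();print(s['moment'],s['wrist_force'],s['gripper_width']*87)
c,s=snap('top','t5',6,(70,150,190,250))"
```

```text
[ 1.17660825  0.93255117 -0.03390202] [-3.11378373  4.00019684  1.11467763] 23.23139763735695
```

View pics/t5.png

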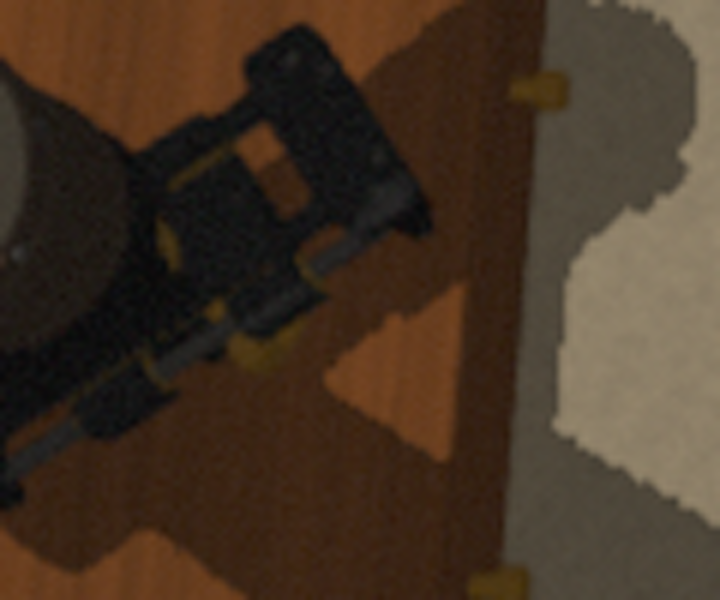

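The grip stopped at 23 mm instead of 14, so the fingertips are probably on the hub below the wing. I'll reopen, rise 7 mm and grip again.

>>> move_arm:
  series:
    - {"grip": 0.5,"xyz": [0,0,0],"angular": [0,0,0]}
    - {"grip": 0.5,"xyz": [0,0,0],"angular": [0,0,0]}
    - {"grip": 0.5,"xyz": [0,0,0],"angular": [0,0,0]}
    - {"grip": 0.5,"xyz": [0,0,-7],"angular": [0,0,0]}
    - {"grip": 0.5,"xyz": [0,0,-7],"angular": [0,0,0]}
    - {"grip": 0,"xyz": [0,0,-7],"angular": [0,0,0]}
    - {"grip": 0,"xyz": [0,0,-7],"angular": [0,0,0]}
    - {"grip": 0,"xyz": [0,0,-7],"angular": [0,0,0]}
    - {"grip": 0,"xyz": [0,0,-7],"angular": [0,0,0]}
    - {"grip": 0,"xyz": [0,0,-7],"angular": [0,0,0]}

```text
time_s: 19.6
tcp_pos: [0.5334, 0.2192, 0.1275]
ee_rot: [[0.842, 0.539, -0.001], [0.539, -0.842, 0.001], [-0.0, -0.001, -1.0]]
wrist_force: [-2.8, 1.2, 2.0]
gripper_width: 0.158
gripper_force: 29.8
```

>>> move_arm:
  series:
    - {"grip": 0,"xyz": [0,0,0],"angular": [0,0,0]}
    - {"grip": 0,"xyz": [0,0,0],"angular": [0,0,0]}
    - {"grip": 0,"xyz": [0,0,0],"angular": [0,0,0]}
    - {"grip": 0,"xyz": [0,0,0],"angular": [0,0,0]}
    - {"grip": 0,"xyz": [0,0,0],"angular": [0,0,0]}

```text
time_s: 20.1
tcp_pos: [0.5334, 0.2191, 0.1275]
ee_rot: [[0.842, 0.54, -0.0], [0.54, -0.842, 0.001], [-0.0, -0.001, -1.0]]
wrist_force: [-3.3, 4.3, 1.2]
gripper_width: 0.156
gripper_force: 29.8
```

```bash
python3 -c "
from h import *
go(.5336,.2186,.127,33);s=r.sense();print(s['moment'],s['gripper_width']*87)"
```

```text
shift [-0.1  0.5  0.5] rz -0.006 head 32.7 tcp [0.5334 0.2191 0.1275] t 20.1 F [-3.3  4.3  1.2]
[ 1.13847495  1.06959037 -0.08368992] 13.59575368833624
```

>>> move_arm:
  series:
    - {"grip": 0,"xyz": [0,-0.5,0],"angular": [0,0,0.05]}
    - {"grip": 0,"xyz": [0,-0.5,0.2],"angular": [0,0,0.15]}
    - {"grip": 0,"xyz": [0,-0.5,0.4],"angular": [0,0,0.28]}
    - {"grip": 0,"xyz": [0,-0.5,0.5],"angular": [0,0,0.41]}
    - {"grip": 0,"xyz": [0,-0.5,0.7],"angular": [0,0,0.54]}
    - {"grip": 0,"xyz": [0,-0.5,0.9],"angular": [0,0,0.67]}
    - {"grip": 0,"xyz": [0,-0.5,1.0],"angular": [0,0,0.8]}
    - {"grip": 0,"xyz": [0,-0.5,1.2],"angular": [0,0,0.93]}
    - {"grip": 0,"xyz": [0,-0.5,1.4],"angular": [0,0,1.06]}
    - {"grip": 0,"xyz": [0,-0.5,1.5],"angular": [0,0,1.19]}

```text
time_s: 21.1
tcp_pos: [0.5334, 0.2207, 0.126]
ee_rot: [[0.811, -0.585, 0.001], [-0.585, -0.811, 0.003], [-0.001, -0.003, -1.0]]
wrist_force: [-3.7, 7.5, -0.9]
gripper_width: 0.153
gripper_force: 29.9
```

```bash
python3 -c "
from h import *
go(.5336,.2186,.127,33);s=r.sense();print(s['moment'],s['gripper_width']*87,s['joints'])"
```

```text
shift [ 1.4  1.6 -1. ] rz -1.2 head -35.8 tcp [0.5334 0.2207 0.126 ] t 21.1 F [-3.7  7.5 -0.9]
[2.18822911 1.18329597 0.08573374] 13.306412411404516 [ 38.50276974  23.97813649 -15.65292748  -0.11140158 -50.2420157
  15.79964835]
```

>>> move_arm:
  series:
    - {"grip": 0,"xyz": [-0.4,-0.6,0.1],"angular": [0,0,0.1]}
    - {"grip": 0,"xyz": [-0.4,-0.6,0.3],"angular": [0,0,0.2]}
    - {"grip": 0,"xyz": [-0.4,-0.6,0.4],"angular": [0,0,0.3]}
    - {"grip": 0,"xyz": [-0.4,-0.6,0.5],"angular": [0,0,0.4]}
    - {"grip": 0,"xyz": [-0.4,-0.6,0.6],"angular": [0,0,0.5]}
    - {"grip": 0,"xyz": [-0.4,-0.6,0.6],"angular": [0,0,0.5]}

```text
time_s: 21.7
tcp_pos: [0.534, 0.2212, 0.1254]
ee_rot: [[0.435, -0.901, 0.002], [-0.901, -0.435, 0.002], [-0.001, -0.003, -1.0]]
wrist_force: [-2.3, 5.7, -0.2]
gripper_width: 0.158
gripper_force: 29.9
```

```bash
python3 -c "
from h import *
go(.5336,.2186,.127,33);s=r.sense();print(s['moment'],s['gripper_width']*87,s['joints'])"
```

```text
shift [ 2.2  1.5 -1.6] rz -1.697 head -64.2 tcp [0.534  0.2212 0.1254] t 21.7 F [-2.3  5.7 -0.2]
[ 1.86849807  0.65727015 -0.04791833] 13.737661098478483 [ 38.52609747  24.06224607 -15.63605354  -0.06256506 -50.14029812
 -12.71856354]
```

>>> move_arm:
  series:
    - {"grip": 0,"xyz": [0,0,0],"angular": [0,0,0.06]}
    - {"grip": 0,"xyz": [0,0,0.1],"angular": [0,0,0.12]}
    - {"grip": 0,"xyz": [0,0,0.2],"angular": [0,0,0.18]}
    - {"grip": 0,"xyz": [0,0,0.2],"angular": [0,0,0.18]}

```text
time_s: 22.1
tcp_pos: [0.5342, 0.2213, 0.1252]
ee_rot: [[0.267, -0.964, 0.002], [-0.964, -0.267, 0.003], [-0.002, -0.003, -1.0]]
wrist_force: [-1.4, 6.9, -0.6]
gripper_width: 0.158
gripper_force: 29.9
```

```bash
python3 -c "
from h import *
go(.5336,.2186,.127,33);s=r.sense();print(s['moment'],s['gripper_width']*87)"
```

```text
shift [ 2.4  1.3 -1.8] rz -1.876 head -74.5 tcp [0.5342 0.2213 0.1252] t 22.1 F [-1.4  6.9 -0.6]
[ 1.86044204e+00  5.04607015e-01 -1.26000236e-03] 13.713241945350974
```

>>> move_arm:
  series:
    - {"grip": 0,"xyz": [0,0,0],"angular": [0,0,0.05]}
    - {"grip": 0,"xyz": [0,0,0],"angular": [0,0,0.1]}
    - {"grip": 0,"xyz": [0,0,0],"angular": [0,0,0.15]}
    - {"grip": 0,"xyz": [0,0,0],"angular": [0,0,0.15]}

```text
time_s: 22.5
tcp_pos: [0.5344, 0.2214, 0.125]
ee_rot: [[0.12, -0.993, 0.003], [-0.993, -0.12, 0.003], [-0.002, -0.003, -1.0]]
wrist_force: [-1.4, 6.3, -2.7]
gripper_width: 0.159
gripper_force: 29.9
```

```bash
python3 -c "
from h import *
go(.5336,.2186,.127,33);s=r.sense();print(s['moment'],s['gripper_width']*87)"
```

```text
shift [ 2.6  1.1 -2. ] rz -2.026 head -83.1 tcp [0.5344 0.2214 0.125 ] t 22.5 F [-1.4  6.3 -2.7]
[ 1.86321458  0.1687229  -0.02813107] 13.826075111210283
```

>>> move_arm:
  series:
    - {"grip": 0,"xyz": [0,0,0],"angular": [0,0,0.05]}
    - {"grip": 0,"xyz": [0,0,0],"angular": [0,0,0.1]}
    - {"grip": 0,"xyz": [0,0,0],"angular": [0,0,0.15]}

```text
time_s: 22.8
tcp_pos: [0.5346, 0.2213, 0.1249]
ee_rot: [[-0.029, -1.0, 0.003], [-1.0, 0.029, 0.002], [-0.002, -0.003, -1.0]]
wrist_force: [0.1, 5.4, -3.9]
gripper_width: 0.162
gripper_force: 30.4
```

```bash
python3 -c "
from h import *
go(.5336,.2186,.127,33);s=r.sense();print(s['moment'],s['gripper_width']*87)"
```

```text
shift [ 2.7  0.9 -2.1] rz -2.176 head -91.7 tcp [0.5346 0.2213 0.1249] t 22.8 F [ 0.1  5.4 -3.9]
[1.84254977 0.02674149 0.62721177] 14.103753322110919
```

The moment rose to 0.63 N m and the jaws widened slightly, so the screw is at its stop. One small extra turn, then check.

>>> move_arm:
  series:
    - {"grip": 0,"xyz": [0,0,0],"angular": [0,0,0.04]}
    - {"grip": 0,"xyz": [0,0,0],"angular": [0,0,0.06]}
    - {"grip": 0,"xyz": [0,0,0],"angular": [0,0,0.06]}

```text
time_s: 23.1
tcp_pos: [0.5346, 0.221, 0.125]
ee_rot: [[-0.086, -0.996, 0.003], [-0.996, 0.086, 0.002], [-0.002, -0.003, -1.0]]
wrist_force: [0.7, 5.7, -3.6]
gripper_width: 0.162
gripper_force: 31.5
```

```bash
python3 -c "
from h import *
go(.5336,.2186,.127,33);s=r.sense();print(s['moment'],s['gripper_width']*87)"
```

```text
shift [ 2.5  0.8 -2. ] rz -2.232 head -94.9 tcp [0.5346 0.221  0.125 ] t 23.1 F [ 0.7  5.7 -3.6]
[ 1.66152437 -0.31098285  0.77951778] 14.096403577546125
```

>>> move_arm:
  series:
    - {"grip": 0.6,"xyz": [0,0,0],"angular": [0,0,0]}
    - {"grip": 0.6,"xyz": [0,0,0],"angular": [0,0,0]}
    - {"grip": 0.6,"xyz": [0,0,0],"angular": [0,0,0]}
    - {"grip": 0.6,"xyz": [0,0,0],"angular": [0,0,0]}
    - {"grip": 0.6,"xyz": [0,0,-10],"angular": [0,0,0]}
    - {"grip": 0.6,"xyz": [0,0,-40],"angular": [0,0,0]}
    - {"grip": 0.6,"xyz": [0,0,-80],"angular": [0,0,0]}
    - {"grip": 0.6,"xyz": [-40,0,-120],"angular": [0,0,0]}
    - {"grip": 0.6,"xyz": [-60,0,-120],"angular": [0,0,0]}
    - {"grip": 0.6,"xyz": [-60,0,-120],"angular": [0,0,0]}

```text
time_s: 24.1
tcp_pos: [0.5397, 0.2823, 0.248]
ee_rot: [[-0.087, -0.996, 0.004], [-0.996, 0.087, 0.004], [-0.004, -0.004, -1.0]]
wrist_force: [-0.4, -0.4, -0.6]
gripper_width: 0.599
gripper_force: 0.0
```

Run:
```python
from h import *
c,s=snap('wrist','w6',1.5);print(s['wrist_force'],s['moment'])
```

```text
[-0.39166517 -0.40161661 -0.62599703] [ 0.0246682   0.03131208 -0.00925169]
```

View pics/w6.png

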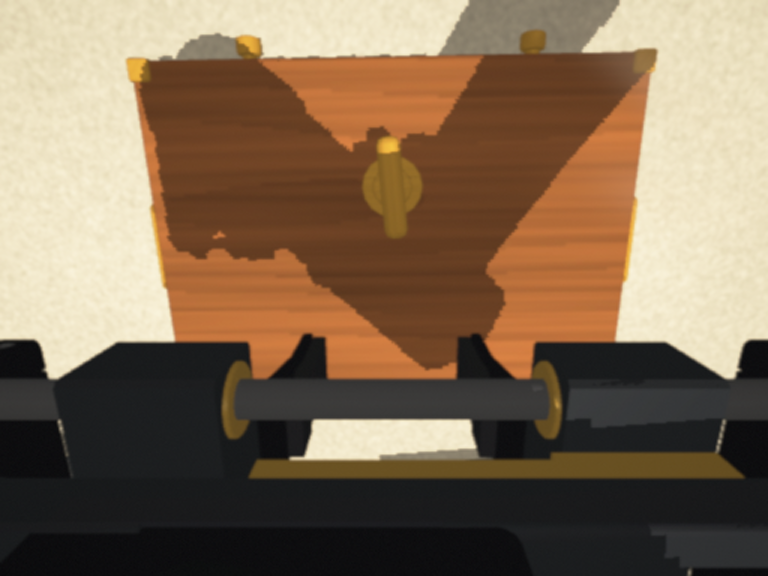

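The wing is now about 5° behind where the tool pressed, which fits it having reached its stop. The drawer front is flush with the chest edge, with only the knobs at (248,46) and (533,41) showing beyond it. I'll hand in.

```bash
python3 -c "
from station import r
print(r.finish_job())"
```

```text
the job is handed in; nothing more can be done
None
```

The job is handed in: the shuttle lies flat and well side up beside its twin, the drawer is pushed fully shut, and the wing screw is turned clockwise to its stop; the stick shuttle and the two loose bobbins were not touched.

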